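# Shim and wedge a mallet head in the glue-up clamp

### The arm

A 6-joint arm with a two-finger parallel gripper is mounted at the origin on the work surface. World frame = base frame: x ahead of the robot, y to its left, z up, the work surface at z = 0. Lengths are in m, angles in rad, forces in N, time in s.
With the tool pointing down it reaches from about 0.325 to 0.9 m from the base axis. Payload 3.5 kg.
Tool frame: the origin (TCP) lies on the centre line of the jaws, within the pads' length; the fingertips stand 25 mm ahead of it and the grasp point (between the pads) lies 6 mm ahead of it; y points along the fingers, x is the direction in which the jaws open and shut, and the axes are right-handed (so a half turn about y gives the same grasp; the last joint's range is limited). The gripper opens to 85 mm and grips with 20 to 120 N. Pads are 22 mm wide; open, the fingers measure 114 mm over their backs; the gripper's body (76 mm by 85 mm) begins 54 mm behind the grasp point. The pads swing forward as they close: fully open they stand 13 mm farther back than shut.
Start: joints at [1.155, 0.276, -0.026, 1.268, 0, 1.467], TCP at [0.192, 0.595, 0.217] pointing down, gripper open.
Joint ranges: [-3.12, 3.12], [-0.85, 1.88], [-1.08, 1.24], [-1.95, 2.15], [-1.57, 1.53], [-3.14, 3.14]. Speed limits (rad/s): [2.57, 2.57, 3.14, 3.14, 3.14, 3.14].

### API

Orientations are given as a 3x3 rotation matrix whose columns are the frame's x, y, z axes.
In Python, from station import arm gives the robot as it stands. The module is installed in compiled form; this text tells all that it offers.
- The arm moves only by the tool apply_moves, never from a script. Its argument "series" is a list of rows, each a list of 3 entries, a list of its own where there are three numbers: the shift along the tool's x, y, z in mm, then the turn, a rotation vector about the tool's x, y, z in degrees, then the opening, from 0 (shut) to 1 (fully open). A call has 1 to 8 rows; each row shifts and turns the pose as measured when the row begins, along the tool's axes as they then stand; what a row does not reach is not made up. A row lasts 1/12 s, in which the tool goes at most 41.7 mm and 7.16 degrees, less where a joint would pass 70% of its speed; a pose out of reach is approached as far as the arm can. A call is refused whole if a number of a shift passes 41.7 or a number of a turn 7.16, either way. A call with a gripper value outside its range is refused whole. The fingers move at their own pace and stop on an object; the grip force is fixed at half the most. Time passes only in rows, so rows that do not move let the fingers close. It gives the time, the measured TCP pose, the force and the opening at its end, in the units of the state.
- arm.read_state(): the state, without advancing time (a new reading comes with each control period).
- arm.capture(name): name is "scene" or "side" or "wrist"; returns (picture, depth): 400x640x3 uint8, red, green, blue; 400x640 float32, m along the optical axis (not along the pixel's ray), 0 where there is no reading.
- arm.calibration(name): a dict with "fx", "fy", "cx", "cy" (pixels), "R" (3x3) and "t" (3): a world point X has camera coordinates R X + t. Camera axes: x right, y down, z forward; pixel columns grow to the right and rows downward; lengths in m; the calibration is good to about 2 mm. A picture is of the moment at which its call begins: read the wrist's pose just before it. calibration takes no time and is no camera call; for the wrist camera it gives the pose at the moment of the call.
- arm.finish_job(): hands the job in, once; it reports no verdict.
The state is a dict: "time": time; "joint_pos": joint angles; "qd": joint speeds; "tau": joint torques, N m; "eef_pos": TCP position; "tool_rot": TCP orientation; "contact_force": force on the tool from outside, world axes, zero at the start; "moment": the same for the moment, N m; "width": opening from 0.0 (shut) to 1.0 (fully open).
Only numpy, scipy, OpenCV 4.12 (cv2) and the standard library are available. Lean on these libraries where they do the work, as an engineer would, in place of code of your own. Each camera call takes 0.05 s, during which the arm holds its last target. There are 200 camera calls.

### The job

Clamp the two wooden mallet-head halves in the bench clamping bed so that the joint between them is pressed tight: take packers from the rack and stand them in the gap between the halves and the leaning steel stop, down on the base plate, until the space left is small enough for the wedge to bite, then push the wedge down between the last packer and the stop, sloping face to the stop, until you feel it bind, clear of the base plate. Finish while still gripping the wedge, holding it so that the joint stays tight; leave the hammer, glue jar and screwdriver where they are.

Things in the scene. Friction and masses are not known exactly. Their poses are not given: they have to be found in the camera images.
- cheek_foot (a point): foot of the inner face of the fixed upright cheek (38 mm wide in x, 85 mm tall) of the grey clamping bed, mid-width, at the level of the bed's base plate top (12 mm above the table). Axes are the bed's: y runs from this cheek along the bed through the halves and the gap to the stop, z up. The plate is 100 x 230 mm and everything in the clamp stands on it. Bed, stop and rack are fixed
- stop: steel stop bolted on the bed, 38 mm wide (x), 85 mm tall; origin at the foot of its face, mid-width, on the base plate; axes parallel to the bed's. The face leans away from the halves (towards +y) by 14 degrees, 1 mm for each 4 mm of height, so the gap is narrowest at the foot. From the cheek's foot to the stop's foot is 87 to 100 mm along y, of which the closed halves take 70 mm
- half_a_mid (a point): mallet-head half next to the cheek: 38 mm wide (x), 35 mm thick (y), 80 mm tall, about 100 g, loose; half of the handle slot is cut into the face towards the other half. This point is its centre. Axes start parallel to the bed's; stands under 1 mm from the cheek
- half_b_mid (a point): mallet-head half on the stop's side: 38 mm wide (x), 35 mm thick (y), 80 mm tall, about 100 g, loose; half of the handle slot is cut into the face towards the other half. This point is its centre. Axes start parallel to the bed's. Starts about 0.5 mm away from the other half, not pressed to it; when the joint is closed the two centres are 35 mm apart along y
- packer1_mid (a point): plywood packer, a flat plate standing on edge in the rack: 46 mm wide (its x; the top 20 mm narrows to 36), 10 mm thick (its y), 95 mm tall (its z), 30 g. This point is its centre. All three packers are alike; this one is farthest from the wedge
- packer2_mid (a point): plywood packer, a flat plate standing on edge in the rack: 46 mm wide (its x; the top 20 mm narrows to 36), 10 mm thick (its y), 95 mm tall (its z), 30 g. This point is its centre. All three packers are alike; the middle one
- packer3_mid (a point): plywood packer, a flat plate standing on edge in the rack: 46 mm wide (its x; the top 20 mm narrows to 36), 10 mm thick (its y), 95 mm tall (its z), 30 g. This point is its centre. All three packers are alike; the one next to the wedge
- rack: black rack fixed on the table, 74 x 168 mm, walls up to 45 mm high; holds packers and wedge upright, feet 6 mm above the table, packers 30 mm apart along its y, their tops standing free. They are best taken from above by their width (fingers on the two narrow edges). Origin on the table under its middle
- wedge_mid (a point): dark wooden wedge standing thin end down in the rack, 54 mm wide (x), 95 mm tall, 75 g. Thickness along its y grows from 14 mm at the foot to 37 mm at the top: one face is upright, 7 mm to the -y side of this point, the other leans 14 degrees to +y just as the stop's face does (from 7 mm to the +y side of the axis at the foot). This point lies on the foot's mid-line, 47.5 mm above the foot
- hammer: hammer lying on the table, bystander
- glue: squat white glue jar, 60 mm across, bystander
- driver: screwdriver lying on the table, bystander
Things that resemble listed ones, but are neither listed nor needed, are in the scene too. What is shaped like the part that bears wedge_mid but pink or turquoise is not meant.

How it is judged:
On the way:
1. at least one packer stands in the gap on the base plate (((x of packer1_mid in the frame of stop between -0.015 and 0.015 m and y of packer1_mid in the frame of stop between -0.031 and 0.012 m and z of packer1_mid in the frame of stop between 0.043 and 0.053 m and angle between packer1_mid's own z axis and vertical below 0.2 rad) or (x of packer2_mid in the frame of stop between -0.015 and 0.015 m and y of packer2_mid in the frame of stop between -0.031 and 0.012 m and z of packer2_mid in the frame of stop between 0.043 and 0.053 m and angle between packer2_mid's own z axis and vertical below 0.2 rad) or (x of packer3_mid in the frame of stop between -0.015 and 0.015 m and y of packer3_mid in the frame of stop between -0.031 and 0.012 m and z of packer3_mid in the frame of stop between 0.043 and 0.053 m and angle between packer3_mid's own z axis and vertical below 0.2 rad))), for 0.2 s.
At the end, for the whole second after the job is handed in: A packer stands in the gap on the plate (15 mm of mid-width); the wedge, upright, foot 1.5 to 55 mm above the plate, presses the stop over 2 N; halves upright on the plate, joint closed to 1 mm, pressed together over 2 N; fingers grip the wedge over 4 N, at rest (((x of packer1_mid in the frame of stop between -0.015 and 0.015 m and y of packer1_mid in the frame of stop between -0.031 and 0.012 m and z of packer1_mid in the frame of stop between 0.043 and 0.053 m and angle between packer1_mid's own z axis and vertical below 0.2 rad) or (x of packer2_mid in the frame of stop between -0.015 and 0.015 m and y of packer2_mid in the frame of stop between -0.031 and 0.012 m and z of packer2_mid in the frame of stop between 0.043 and 0.053 m and angle between packer2_mid's own z axis and vertical below 0.2 rad) or (x of packer3_mid in the frame of stop between -0.015 and 0.015 m and y of packer3_mid in the frame of stop between -0.031 and 0.012 m and z of packer3_mid in the frame of stop between 0.043 and 0.053 m and angle between packer3_mid's own z axis and vertical below 0.2 rad)) and x of wedge_mid in the frame of stop between -0.015 and 0.015 m and z of wedge_mid in the frame of stop between 0.049 and 0.1025 m and angle between wedge_mid's own z axis and vertical below 0.15 rad and contact force between wedge and stop above 2 N and contact force between half_a and half_b above 2 N and y of half_b_mid in the frame of half_a_mid below 0.0362 m and x of half_b_mid in the frame of half_a_mid between -0.006 and 0.006 m and angle between each of half_a_mid, half_b_mid's own z axis and vertical below 0.08 rad and height (world z) of each of half_a_mid, half_b_mid below 0.056 m and contact force between the fingers and wedge above 4 N and linear speed of wedge below 0.02 m/s); the arm keeps its last pose, push and grip.
It fails at once if the hammer is moved by more than 30 mm (distance of hammer from where it was at the start of the episode above 0.03 m).
It fails at once if the glue jar is moved by more than 30 mm (distance of glue from where it was at the start of the episode above 0.03 m).
It fails at once if the screwdriver is moved by more than 30 mm (distance of driver from where it was at the start of the episode above 0.03 m).
It also fails if it takes over 72 s, if anything falls off the work surface, if the arm or the gripper's body presses on something with over 40 N, if the wrist force passes 120 N, or if a joint passes its speed limit or range.

## Working session

There is one attempt and no reset: what is moved stays moved. The work goes in short steps, Python scripts to look and compute and a tool call to move; the robot and the scene stay as the last step left them, time stands still between calls to the robot, and variables do not carry over. Pictures are saved under pics/ and viewed, about 8 in all and at most 12, crops included, and the job is handed in when it is done.

Besides the shell and the picture viewer there is one more tool, called after "Request:" as name(argument=value, ...) on one line, values as JSON. apply_moves: Moves the arm, as the interface text tells. Its arguments: {"type":"object","properties":{"series":{"type":"array","items":{"type":"array"}}},"required":["series"]}

```bash
mkdir -p pics; cat > h.py <<'E'
import numpy as np, cv2
from station import arm
def cap(n,f):
    c=arm.calibration(n); im,d=arm.capture(n)
    cv2.imwrite(f'pics/{f}.png',im[:,:,::-1]); np.savez(f'pics/{f}.npz',im=im,d=d,**{k:np.array(c[k]) for k in c})
    return im,d,c
def cloud(f):
    z=np.load(f'pics/{f}.npz'); d=z['d']; v,u=np.indices(d.shape)
    P=np.stack([(u-z['cx'])/z['fx']*d,(v-z['cy'])/z['fy']*d,d],-1)
    W=(P-z['t'])@z['R']; W[d<=0]=np.nan
    return W,z['im']
E
python3 - <<'E'
from h import *
a=cap('scene','s0');b=cap('side','d0')
s=arm.read_state();print(s)
for c in (a[2],b[2]): print(-np.array(c['R']).T@c['t'], np.array(c['R'])[2])
E
```

```text
{'time': 0.1, 'joint_pos': array([ 1.15458884e+00,  2.77086706e-01, -2.77350304e-02,  1.26802013e+00,
       -1.46085360e-05,  1.46741085e+00]), 'qd': array([ 7.03822193e-05, -2.25678679e-03,  3.72309140e-03, -7.99686340e-04,
        2.02421794e-03, -1.63821483e-04]), 'tau': array([-4.74805620e-05, -4.46708000e+01,  2.96129054e+01,  8.45421193e-03,
       -7.61958313e-05,  3.97241280e-06]), 'eef_pos': array([0.19204567, 0.59398771, 0.21575718]), 'tool_rot': array([[ 3.07744070e-01, -8.13639073e-04, -9.51468825e-01],
       [ 9.51466994e-01, -1.87681513e-03,  3.07745083e-01],
       [-2.03612451e-03, -9.99997908e-01,  1.96571996e-04]]), 'contact_force': array([-0.59243784, -0.21335644,  0.47017283]), 'moment': array([0.04349315, 0.03827771, 0.01918138]), 'width': 1.000835076392132}
[ 1.18258595 -0.95905073  0.87149356] [-0.41889685  0.70844817 -0.5680023 ]
[ 0.30528402 -0.79985007  0.96170288] [ 0.20622891  0.66691507 -0.71602648]
```

View pics/s0.png

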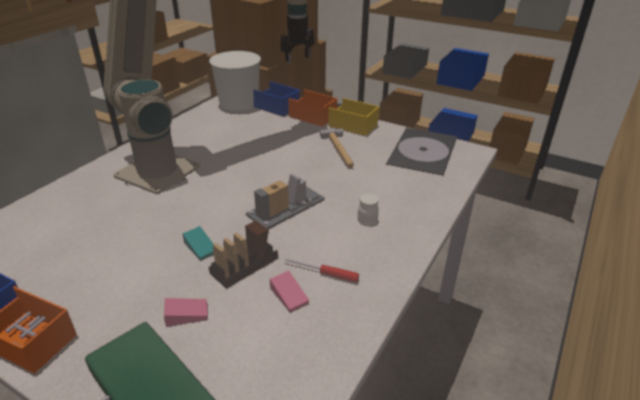

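View pics/d0.png

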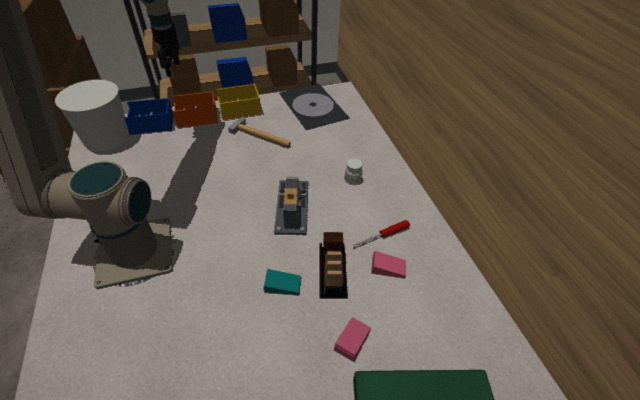

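The scene picture shows the robot at (150,130), the bed with the two halves at (272,197) and the leaning stop at about (297,190). The rack is at (243,255), with light packers at (220–240,250) and the dark wedge at (257,238). In the side view the bed is at (291,205), with the cheek nearest (291,216), and the rack is at (333,265) with the wedge at its far end (333,240). Pink blocks at scene (186,309), (289,290) and the turquoise one at (199,242) are decoys. The dark one in the rack fits the wedge; I'll confirm it in a crop.

```bash
python3 - <<'E'
from h import *
im1=cv2.imread('pics/s0.png')[165:295,190:340];im2=cv2.imread('pics/d0.png')[165:305,255:425]
a=cv2.resize(im1,None,fx=3,fy=3,interpolation=2)[:,:450]; 
# bird's-eye height map rasters
rows=[]
for f,roi in (('s0',(165,290,190,340)),('d0',(165,305,255,360))):
    W,im=cloud(f); r=roi; P=W[r[0]:r[1],r[2]:r[3]].reshape(-1,3); C=im[r[0]:r[1],r[2]:r[3]].reshape(-1,3)
    k=P[:,2]>0.008; P=P[k];C=C[k]; print(f,P.min(0),P.max(0))
    np.savez(f'pics/{f}_p.npz',P=P,C=C)
    g=np.zeros((400,400,3),np.uint8); x0,y0=0.35,-0.15
    o=np.argsort(P[:,2])
    for p,c in zip(P[o],C[o]):
        i=int(400-(p[1]-y0)*1000);j=int((p[0]-x0)*1000)
        cv2.circle(g,(j,i),1,[int(q) for q in c[::-1]],-1)
    rows.append(g)
cv2.imwrite('pics/top.png',np.hstack(rows))
b=cv2.resize(im2,None,fx=2.6,fy=2.6,interpolation=2)
h=390;cv2.imwrite('pics/crop.png',np.hstack([a[:364],b[:364]])[:,:800])
E
```

```text
s0 [ 0.08196868 -0.32047106  0.00801137] [0.77822144 0.16211882 0.10527124]
d0 [ 0.33858911 -0.31605814  0.00800037] [0.74153013 0.16523409 0.10630205]
```

View pics/crop.png

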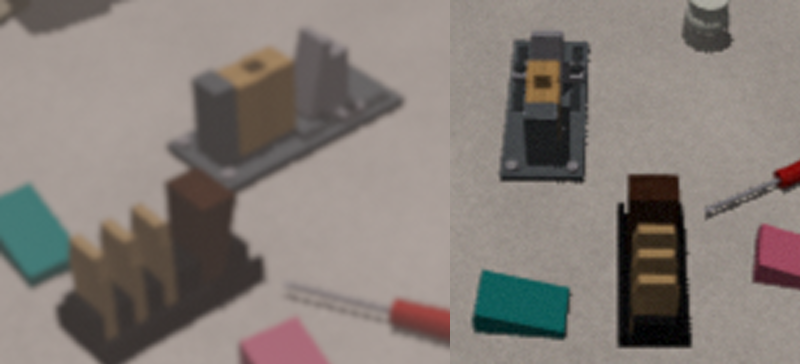

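View pics/top.png

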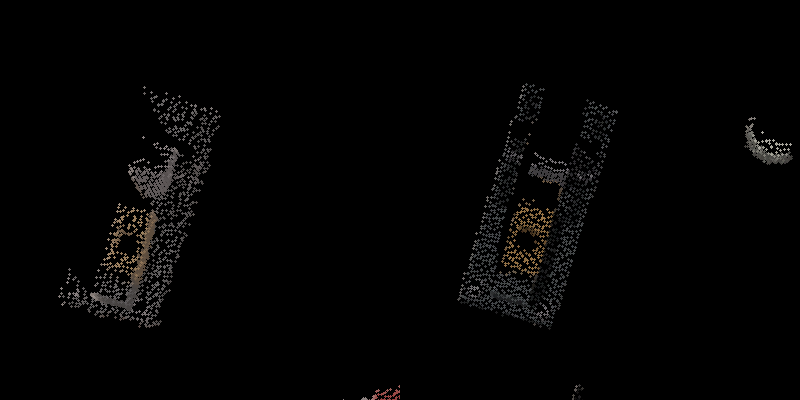

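The crop confirms the dark brown wedge at the far end of the rack (crop px (205,220)). It has its upright face towards the packers and its sloping face away from them, which matches the bed's +y. The pink and turquoise blocks are decoys. In the bed, the order going away from the camera is cheek, halves, stop.

```bash
python3 - <<'E'
from h import *
for f in ('s0','d0'):
    z=np.load(f'pics/{f}_p.npz');P=z['P'];C=z['C'].astype(int)
    def rect(n,k):
        p=P[k]; 
        if len(p)<5: print(n,len(p));return
        r=cv2.minAreaRect((p[:,:2]*1000).astype(np.float32)); print(f,n,len(p),np.round(r[0],1),np.round(r[1],1),round(r[2],1),'z',np.median(p[:,2]).round(4))
    rk=(P[:,1]<-0.03)&(P[:,0]<0.56)&(P[:,0]>0.3)
    wood=(C[:,0]-C[:,2]>35)
    red=(C[:,0]<90)
    top=(P[:,2]>.097)
    rect('racktop',rk&top); 
    # cluster top points
    p=P[rk&top]; 
    m=np.zeros((300,300),np.uint8)
    j=((p[:,0]-.3)*1000).astype(int);i=((p[:,1]+.3)*1000).astype(int);ok=(i>=0)&(i<300)&(j>=0)&(j<300);m[i[ok],j[ok]]=1
    n,l,st,ce=cv2.connectedComponentsWithStats(cv2.dilate(m,np.ones((5,5))))
    for q in range(1,n):
        if st[q,4]<60: continue
        s=p[ok][l[i[ok],j[ok]]==q]; r=cv2.minAreaRect((s[:,:2]*1000).astype(np.float32)); print('  comp',len(s),np.round(r[0],1),np.round(r[1],1),round(r[2],1))
    bd=(P[:,1]>-0.1)&(P[:,0]<.6)&(P[:,0]>.38)
    rect('plate',bd&(P[:,1]>-.08)&(abs(P[:,2]-.012)<.004))
    rect('wood',bd&(P[:,2]>.086)&wood)
    rect('greytop',bd&(P[:,2]>.091)&~wood)
    rect('cheek',bd&(P[:,2]>.091)&~wood&(P[:,1]<-.03))
    rect('stoptop',bd&(P[:,2]>.091)&~wood&(P[:,1]>.04))
E
```

```text
s0 racktop 297 [ 515.4 -161.4] [ 84.1 279. ] 14.0 z 0.0997
  comp 53 [ 521.2 -292.9] [12.8 38.8] 74.6
  comp 51 [ 527.6 -261.7] [13.  39.4] 72.4
  comp 49 [ 538.  -233.9] [12.4 37. ] 70.1
  comp 119 [ 540.5 -181. ] [39.9 38. ] 88.5
  comp 8 [479.2 -49.1] [17.9  6.6] 85.8
  comp 3 [455.6 -49.8] [5.6 3.7] 87.0
  comp 8 [464.8 -38.3] [ 5.6 15.6] 14.5
s0 plate 693 [491.4  42.8] [233.5 104.6] 72.7 z 0.0114
s0 wood 171 [478.9   8. ] [68.2 40.8] 75.2 z 0.0911
s0 greytop 125 [480.8  16.7] [147.8  43.4] 73.0 z 0.0958
s0 cheek 78 [464.4 -42. ] [25.3 40.2] 76.0 z 0.0964
s0 stoptop 39 [488.9  72.7] [58.9 31.2] 26.8 z 0.0941
d0 racktop 372 [ 513.6 -159.3] [ 85.6 280.9] 13.8 z 0.1008
  comp 64 [ 518.9 -289.5] [12.4 36.8] 77.1
  comp 58 [ 527.1 -259.8] [11.7 34.1] 72.9
  comp 54 [ 536.1 -232.9] [12.2 35.1] 74.2
  comp 148 [ 543.9 -178. ] [39.9 38.5] 72.4
  comp 48 [461.6 -40.3] [21.6 36.5] 81.2
d0 plate 848 [487.6  44.5] [230.4 100.3] 72.9 z 0.0126
d0 wood 175 [477.7  13.9] [71.2 37. ] 75.5 z 0.0926
d0 greytop 150 [479.3  20. ] [150.1  38. ] 72.9 z 0.0966
d0 cheek 85 [461.8 -39.2] [25.1 35.9] 77.0 z 0.0974
d0 stoptop 46 [499.9  83.4] [18.1 35.4] 75.0 z 0.0955
```

Request:
apply_moves(series=[[[-28,-5,-28],[0,0,0],1],[[-28,-5,-28],[0,0,0],1],[[-28,-5,-28],[0,0,0],1],[[-28,-5,-28],[0,0,0],1],[[-28,-5,-28],[0,0,0],1],[[-28,-5,-28],[0,0,0],1],[[-28,-5,-28],[0,0,0],1],[[-28,-5,-28],[0,0,0],1]])

```text
time: 0.77
eef_pos: [0.3365, 0.3058, 0.2501]
tool_rot: [[0.294, -0.007, -0.956], [0.956, -0.007, 0.294], [-0.009, -1.0, 0.005]]
contact_force: [1.5, 0.3, 0.1]
width: 1.001
```

Request:
apply_moves(series=[[[-28,-5,-28],[0,0,0],1],[[-28,-5,-28],[0,0,0],1],[[-28,-5,-28],[0,0,0],1],[[-28,-5,-28],[0,0,0],1],[[-28,-5,-28],[0,0,0],1],[[-28,-5,-28],[0,0,0],1],[[-28,-5,-28],[0,0,0],1],[[-28,-5,-28],[0,0,0],1]])

```text
time: 1.43
eef_pos: [0.4859, 0.0105, 0.2907]
tool_rot: [[0.293, -0.01, -0.956], [0.956, -0.007, 0.293], [-0.01, -1.0, 0.007]]
contact_force: [0.8, 0.5, 0.5]
width: 0.999
```

Request:
apply_moves(series=[[[0,0,0],[0,7,0],1],[[0,0,0],[0,7,0],1],[[0,0,0],[0,7,0],1],[[0,0,0],[0,7,0],1],[[0,0,0],[0,7,0],1],[[0,0,0],[0,7,0],1],[[0,0,0],[0,7,0],1]])

```text
time: 2.02
eef_pos: [0.489, -0.0004, 0.2881]
tool_rot: [[0.923, -0.012, -0.385], [0.385, -0.009, 0.923], [-0.015, -1.0, -0.004]]
contact_force: [0.2, 1.0, -0.2]
width: 0.995
```

Request:
apply_moves(series=[[[0,0,0],[0,7,0],1],[[0,0,0],[0,7,0],1],[[0,0,0],[0,7,0],1],[[0,0,0],[0,7,0],1],[[0,0,0],[0,7,0],1],[[0,0,0],[0,4,0],1],[[0,0,0],[0,0,0],1]])

```text
time: 2.6
eef_pos: [0.4858, -0.0002, 0.284]
tool_rot: [[0.953, -0.021, 0.301], [-0.302, -0.008, 0.953], [-0.017, -1.0, -0.014]]
contact_force: [-0.9, -0.1, -0.8]
width: 1.002
```

```bash
python3 - <<'E'
from h import *
im,d,c=cap('wrist','w0'); print(-np.array(c['R']).T@c['t'], np.array(c['R']), arm.read_state()['joint_pos'], (d>0).mean(), c['fx'])
E
```

```text
[0.50909636 0.06749884 0.44087586] [[ 0.95343449 -0.30107826 -0.01773577]
 [-0.28391784 -0.9158222   0.28400768]
 [-0.10175136 -0.26574722 -0.95865796]] [-0.12681405  0.01337272 -0.19272102  1.38440669 -0.01081673  1.74786944] 0.99609765625 290.36896512669927
```

View pics/w0.png

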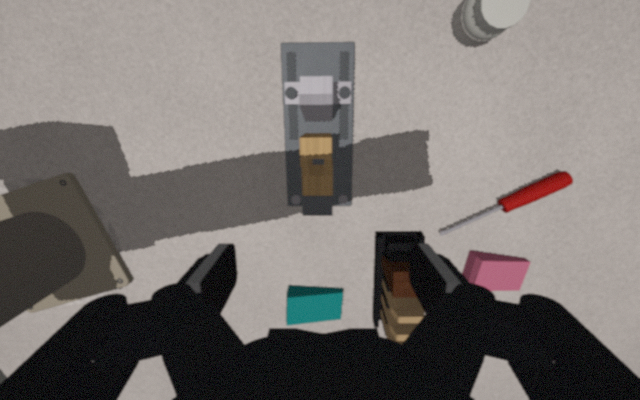

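The wrist view shows the bed with the stop top at (317,88), the leaning face below it at (317,108), the gap at about (317,128), the halves' far face and tops at (317,145–190), and the cheek at (317,210). The rack is at the lower right, partly hidden by a finger.

```bash
python3 - <<'E'
from h import *
W,im=cloud('w0'); 
P=W[30:220,270:365]; C=im[30:220,270:365].astype(int)
k=(abs(P[...,2]-.012)<.004); r=cv2.minAreaRect((P[k][:,:2]*1000).astype(np.float32)); print('plate',r, np.median(P[k][:,2]))
for t in (-16,-16.5,-17,-17.5,-18):
    a=np.radians(t); q=P[k][:,:2]@np.array([np.cos(a),np.sin(a)]); print(t,np.ptp(np.percentile(q,[1,99])))
ctr=np.array(r[0])/1000
a=np.radians(-17.0); X=np.array([np.cos(a),np.sin(a)]);Y=np.array([-np.sin(a),np.cos(a)])
D=P[...,:2]-ctr; bx=D@X*1000; by=D@Y*1000
for row in range(0,190,2):
    s=(abs(bx[row])<12)
    print(row+30, np.round(np.median(by[row][s]),1), np.round(np.median(P[row][s][:,2])*1000,1), C[row][s].mean(0).astype(int))
for n,k in (('wood',(P[...,2]>.086)&(C[...,0]-C[...,2]>30)),('cheek',(P[...,2]>.09)&(by<-70)),('stop',(P[...,2]>.09)&(by>10))):
    r=cv2.minAreaRect(np.stack([bx[k],by[k]],-1).astype(np.float32)); print(n,k.sum(),r,np.median(P[k][:,2]))
E
```

```text
plate ((487.5238037109375, 47.836639404296875), (228.86984252929688, 100.12998962402344), 72.85564422607422) 0.012966955548609698
-16 0.09953978547917675
-16.5 0.09859350800984096
-17 0.09848079400620863
-17.5 0.09858185606909714
-18 0.09918978909527881
30 130.6 0.6 [171 164 159]
32 128.2 0.8 [172 165 160]
34 125.8 0.9 [173 166 161]
36 123.5 0.5 [173 166 161]
38 121.0 0.5 [174 166 162]
40 118.5 0.5 [172 165 160]
42 113.7 12.1 [132 130 128]
44 111.2 12.8 [112 114 117]
46 108.9 12.4 [113 115 118]
48 106.3 13.0 [113 115 118]
50 103.9 13.3 [111 114 117]
52 101.6 12.2 [112 114 117]
54 99.1 13.0 [112 115 118]
56 96.6 12.8 [112 115 118]
58 94.2 12.8 [113 116 119]
60 91.8 12.3 [113 115 118]
62 89.2 12.9 [111 114 117]
64 86.8 12.7 [112 114 117]
66 84.3 12.4 [112 114 116]
68 81.8 13.1 [112 114 117]
70 79.3 12.6 [113 115 117]
72 76.7 13.2 [112 114 118]
74 74.2 12.8 [114 116 119]
76 64.6 78.2 [158 155 159]
78 62.5 77.7 [181 177 181]
80 60.3 77.6 [182 177 181]
82 58.1 77.8 [182 177 181]
84 55.9 77.8 [181 177 181]
86 53.8 77.9 [183 178 182]
88 51.6 77.6 [182 178 182]
90 49.4 77.8 [183 178 182]
92 
[... 1394 characters left out ...]
.4 [59 55 51]
198 -77.2 97.9 [52 53 55]
200 -79.7 98.1 [52 53 55]
202 -82.4 97.8 [52 53 55]
204 -85.0 97.7 [51 52 54]
206 -87.6 97.9 [53 53 55]
208 -90.3 97.7 [52 53 54]
210 -92.8 98.1 [51 52 54]
212 -95.4 98.1 [50 51 54]
214 -98.0 98.3 [69 68 68]
216 -136.4 0.8 [160 153 149]
218 -139.8 1.2 [174 167 162]
wood 1482 ((-0.3803443908691406, -39.27253341674805), (37.217430114746094, 71.88993835449219), 2.108370065689087) 0.09290476503738332
cheek 722 ((0.4058799743652344, -84.8990478515625), (29.86933708190918, 37.52691650390625), 89.4118881225586) 0.0977087012681663
stop 433 ((0.36989784240722656, 37.59580993652344), (12.896276473999023, 37.80561065673828), 89.43959045410156) 0.09621364888459898
```

One packer suffices. From half_b's face to the stop's foot is now 15.6 mm, about 17.3 mm once closed, so after a packer about 7 mm is left and the wedge foot should bind about 27 mm above the plate. Next I look at the rack from above.

Request:
apply_moves(series=[[[14,-2,-38],[0.8,0,-1],1],[[14,-2,-38],[0,0,0],1],[[14,-2,-38],[0,0,0],1],[[14,-2,-38],[0,0,0],1],[[14,-2,-38],[0,0,0],1],[[14,-2,-38],[0,0,0],1],[[14,-2,-38],[0,0,0],1],[[14,-2,-38],[0,0,0],1]])

```text
time: 3.32
eef_pos: [0.506, -0.3248, 0.2977]
tool_rot: [[0.965, -0.001, 0.263], [-0.263, 0.005, 0.965], [-0.002, -1.0, 0.005]]
contact_force: [0.8, 0.6, 0.7]
width: 1.0
```

Request:
apply_moves(series=[[[10,-1,-35],[0,0,0],1],[[0,0,0],[0,0,0],1],[[0,0,0],[0,0,0],1]])

```text
time: 3.57
eef_pos: [0.5058, -0.3719, 0.2964]
tool_rot: [[0.964, -0.001, 0.266], [-0.266, 0.003, 0.964], [-0.002, -1.0, 0.003]]
contact_force: [-0.6, 0.7, -0.7]
width: 0.997
```

```bash
cat >> h.py <<'E'
from scipy.spatial.transform import Rotation as Ro
def togo(pos,yaw):
    s=arm.read_state(); R=np.array(s['tool_rot']); a=np.radians(yaw)
    x=np.array([np.cos(a),np.sin(a),0]); y=np.array([0,0,-1.]); T=np.stack([x,y,np.cross(x,y)],1)
    print('shift mm',np.round(R.T@(np.array(pos)-s['eef_pos'])*1000,1),'turn',np.round(Ro.from_matrix(R.T@T).as_rotvec(degrees=True),2),'pos',np.round(s['eef_pos'],4),'F',np.round(s['contact_force'],1),'w',round(s['width'],3),'t',round(s['time'],2))
E
python3 - <<'E'
from h import *
im,d,c=cap('wrist','w1')
W,im=cloud('w1'); C=im.astype(int)
k=(W[...,2]>.094)&(W[...,2]<.112)&(abs(W[...,0]-.53)<.06)&(W[...,1]<-.13)&(W[...,1]>-.33)
n,l,st,ce=cv2.connectedComponentsWithStats(k.astype(np.uint8))
for q in range(1,n):
    if st[q,4]<30: continue
    p=W[l==q]; r=cv2.minAreaRect((p[:,:2]*1000).astype(np.float32)); print(st[q],np.round(r[0],1),np.round(r[1],1),round(r[2],1),np.median(p[:,2]).round(4), C[l==q].mean(0).astype(int))
togo([.5,-.36,.29],-17)
E
```

```text
[292   0  51  12 578] [ 546.9 -192. ] [ 9.3 53.7] 73.7 0.1016 [66 39 25]
[299  41  36  12 415] [ 535.8 -230.7] [10.4 39.5] 73.8 0.1015 [150 127  95]
[299  70  34  12 342] [ 526.6 -259.2] [10.4 38. ] 73.4 0.1017 [157 133 100]
[299  99  34  10 299] [ 518.6 -288. ] [ 9.7 38.8] 73.2 0.1018 [87 72 53]
shift mm [-8.7  6.1  9.9] turn [-0.1   1.61 -0.13] pos [ 0.5058 -0.3719  0.2961] F [-0.1 -0.6 -0.5] w 1.003 t 3.62
```

View pics/w1.png

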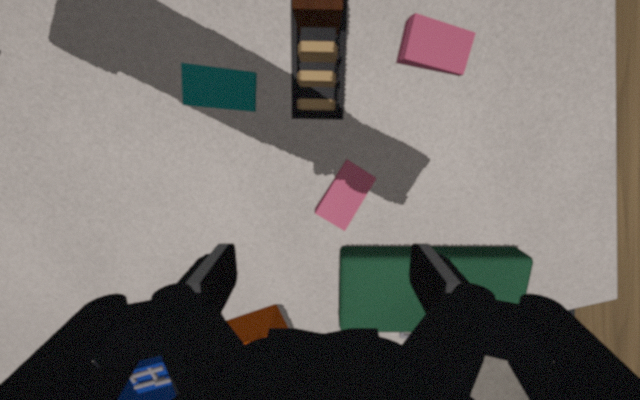

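The wrist view shows the rack with the wedge top edge at (319,15) and packers at (317,46), (316,76) and (316,104). The lowest is packer1, farthest from the wedge, and I'll take that one.

Request:
apply_moves(series=[[[-3,10,28],[0,1.2,0],1],[[-3,20,28],[0,0,0],1],[[-3,30,28],[0,0,0],1],[[0,35,0],[0,0,0],1],[[0,30,0],[0,0,0],1],[[0,20,0],[0,0,0],1],[[0,0,0],[0,0,0],1],[[0,0,0],[0,0,0],1]])

```text
time: 4.28
eef_pos: [0.521, -0.2747, 0.1487]
tool_rot: [[0.963, 0.002, 0.269], [-0.269, 0.002, 0.963], [0.001, -1.0, 0.002]]
contact_force: [0.2, 0.2, 0.8]
width: 0.997
```

```bash
python3 -c "
from h import *
togo([.5186,-.288,.075],-16.6)"
```

```text
shift mm [  1.2  73.7 -13.7] turn [-0.13  0.99  0.06] pos [ 0.521  -0.2747  0.1487] F [0.2 0.2 0.8] w 0.997 t 4.28
```

Request:
apply_moves(series=[[[1,0,-6],[0,0.5,0],1],[[0,0,-4],[0,0.3,0],1],[[0,0,0],[0,0,0],1],[[0,0,0],[0,0,0],1]])

```text
time: 4.62
eef_pos: [0.5216, -0.2857, 0.1542]
tool_rot: [[0.96, 0.007, 0.281], [-0.281, -0.002, 0.96], [0.008, -1.0, -0.0]]
contact_force: [0.1, -0.8, -0.3]
width: 1.002
```

```bash
python3 -c "
from h import *
togo([.5186,-.288,.075],-16.6)"
```

```text
shift mm [-2.8 79.2 -3. ] turn [0.   0.27 0.45] pos [ 0.5216 -0.2857  0.1542] F [ 0.1 -0.8 -0.3] w 1.002 t 4.62
```

Request:
apply_moves(series=[[[-1,18,-1],[0,0.2,0.3],1],[[-0.5,18,-0.5],[0,0,0.1],1],[[0,14,0],[0,0,0],1],[[0,10,0],[0,0,0],1],[[0,5,0],[0,0,0],1],[[0,0,0],[0,0,0],1],[[0,0,0],[0,0,0],1]])

```text
time: 5.2
eef_pos: [0.527, -0.2944, 0.0968]
tool_rot: [[0.958, 0.017, 0.288], [-0.288, -0.012, 0.958], [0.019, -1.0, -0.006]]
contact_force: [0.5, 0.1, 0.2]
width: 1.001
```

```bash
python3 -c "
from h import *
togo([.5186,-.288,.075],-16.6)"
```

```text
shift mm [-10.3  21.6   3.9] turn [ 0.36 -0.12  1.11] pos [ 0.527  -0.2944  0.0968] F [0.5 0.1 0.2] w 1.001 t 5.2
```

Request:
apply_moves(series=[[[-5,0,2],[0.2,0,0.7],1],[[-4,0,1],[0,0,0.4],1],[[0,0,0],[0,0,0],1],[[0,0,0],[0,0,0],1]])

```text
time: 5.53
eef_pos: [0.52, -0.2896, 0.0995]
tool_rot: [[0.958, 0.001, 0.288], [-0.288, -0.004, 0.958], [0.002, -1.0, -0.004]]
contact_force: [-1.1, 0.3, 0.2]
width: 1.002
```

```bash
python3 -c "
from h import *
togo([.5186,-.288,.075],-16.6)"
```

```text
shift mm [-1.9 24.5  1.2] turn [ 0.21 -0.12  0.12] pos [ 0.52   -0.2896  0.0995] F [-1.1  0.3  0.2] w 1.002 t 5.53
```

Request:
apply_moves(series=[[[-1,8,1],[0.1,0,0.1],1],[[-0.5,7,0.5],[0.1,0,0.1],1],[[-0.3,5,0],[0,0,0.1],1],[[-0.3,3,0],[0,0,0.1],1],[[0,1,0],[0,0,0],1],[[0,0,0],[0,0,0],1]])

```text
time: 6.03
eef_pos: [0.5184, -0.2872, 0.0732]
tool_rot: [[0.958, -0.005, 0.287], [-0.287, 0.001, 0.958], [-0.005, -1.0, 0.0]]
contact_force: [-0.1, 0.1, -0.1]
width: 0.998
```

```bash
python3 -c "
from h import *
togo([.5186,-.288,.075],-16.6)"
```

```text
shift mm [ 0.4 -1.8 -0.7] turn [-0.   -0.11 -0.29] pos [ 0.5184 -0.2872  0.0732] F [-0.1  0.1 -0.1] w 0.998 t 6.03
```

Request:
apply_moves(series=[[[0,-1,0],[0,0,-0.2],0],[[0,0,0],[0,0,0],0],[[0,0,0],[0,0,0],0],[[0,0,0],[0,0,0],0],[[0,0,0],[0,0,0],0],[[0,0,0],[0,0,0],0],[[0,0,0],[0,0,0],0],[[0,0,0],[0,0,0],0]])

```text
time: 6.7
eef_pos: [0.5191, -0.2877, 0.0752]
tool_rot: [[0.958, 0.0, 0.288], [-0.288, -0.001, 0.958], [0.001, -1.0, -0.0]]
contact_force: [0.2, -0.2, -0.1]
width: 0.436
```

```bash
python3 -c "
from h import *
togo([.5186,-.288,.075],-16.6)"
```

```text
shift mm [-0.4  0.2 -0.4] turn [ 0.03 -0.11  0.03] pos [ 0.5191 -0.2877  0.0752] F [ 0.2 -0.2 -0.1] w 0.436 t 6.7
```

Request:
apply_moves(series=[[[0,0,0],[0,0,0],0],[[0,0,0],[0,0,0],0],[[0,-6,0],[0,0,0],0],[[0,-12,0],[0,0,0],0],[[0,-12,0],[0,0,0],0],[[0,-12,0],[0,0,0],0]])

```text
time: 7.2
eef_pos: [0.5162, -0.2857, 0.1165]
tool_rot: [[0.958, -0.006, 0.288], [-0.288, 0.004, 0.958], [-0.007, -1.0, 0.002]]
contact_force: [0.4, -0.2, 0.4]
width: 0.434
```

```bash
python3 - <<'E'
from h import *
togo([.5186,-.288,.075],-16.6)
for n in ('side','scene'): cap(n,n+'1')
a=cv2.imread('pics/side1.png')[180:320,270:400];b=cv2.imread('pics/scene1.png')[180:320,170:300]
cv2.imwrite('pics/g1.png',cv2.resize(np.hstack([a,b]),None,fx=3,fy=3,interpolation=2))
E
```

```text
shift mm [ 3.2 41.5 -1.6] turn [-0.12 -0.11 -0.42] pos [ 0.5162 -0.2857  0.1165] F [ 0.4 -0.2  0.4] w 0.434 t 7.2
```

View pics/g1.png

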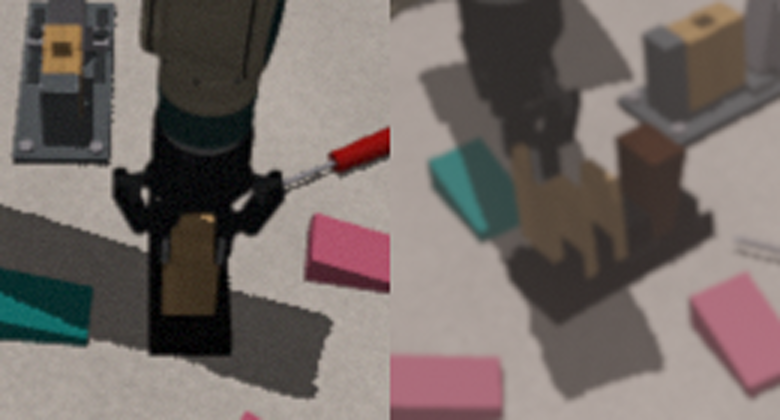

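The packer sits between the fingers in both views. I'll check from depth whether it rose with the tool.

```bash
python3 - <<'E'
from h import *
for f in ('side1','scene1'):
    W,im=cloud(f);C=im.astype(int)
    k=(C[...,0]-C[...,2]>25)&(np.linalg.norm(W[...,:2]-[.517,-.29],axis=-1)<.04)&(W[...,1]<-.275)
    p=W[k]; d=p[:,:2]-[.5162,-.2857]; a=np.radians(-16.7); bx=d@[np.cos(a),np.sin(a)]*1000; by=d@[-np.sin(a),np.cos(a)]*1000
    print(f,k.sum(),'zmax',np.percentile(p[:,2],[2,50,98,100]).round(4))
    for z0 in np.arange(.04,.16,.01):
        s=(abs(p[:,2]-z0)<.005)
        if s.sum()>3: print(round(z0,3),s.sum(),np.percentile(bx[s],[2,98]).round(1),np.median(by[s]).round(1))
E
```

```text
side1 787 zmax [0.0546 0.5609 0.5818 0.5847]
0.05 18 [-19.8  18.7] -5.0
0.06 32 [-19.3  19.3] -5.5
0.07 32 [-19.6  20.5] -5.8
0.08 33 [-18.9  19.7] -5.6
0.09 39 [-19.9  21.8] -5.9
0.1 38 [-20.3  21.3] -5.5
0.11 32 [-19.9  20.5] -5.4
0.12 41 [-20.8  19.9] -5.7
0.13 29 [-16.7  16.9] -5.5
0.14 72 [-15.9  16.2] -3.4
0.15 7 [-15.8  15.7] -3.3
scene1 571 zmax [0.0623 0.1447 0.5849 0.5894]
0.06 21 [-9.6 28.9] -8.0
0.07 37 [-9.3 29.7] -7.6
0.08 37 [-10.9  28.4] -7.7
0.09 33 [-8.9 27.8] -8.0
0.1 34 [-10.4  28.6] -7.8
0.11 37 [-7.6 27.9] -8.5
0.12 44 [-12.2  27.4] -7.7
0.13 25 [-12.3  27.3] -8.5
0.14 19 [-13.5   9.8] -8.2
0.15 11 [-12.3   2.8] -5.4
```

Request:
apply_moves(series=[[[0,-25,0],[0,0,-0.3],0],[[0,-30,0],[0,0,0],0],[[0,-25,0],[0,0,0],0],[[0,-8,0],[0,0,0],0],[[0,0,0],[0,0,0],0],[[-5,0,12],[0,0,0],0],[[-10,0,25],[0,0,0],0],[[-13,0,34],[0,0,0],0]])

```text
time: 7.97
eef_pos: [0.5109, -0.2127, 0.2062]
tool_rot: [[0.955, 0.002, 0.295], [-0.295, -0.001, 0.955], [0.002, -1.0, -0.001]]
contact_force: [0.1, 0.8, -0.3]
width: 0.434
```

Request:
apply_moves(series=[[[-13,0,34],[0,0,0],0],[[-13,0,34],[0,0,0],0],[[-13,0,34],[0,0,0],0],[[-13,0,34],[0,0,0],0],[[-12,0,30],[0,0,0],0],[[-6,0,16],[0,0,0],0],[[0,0,0],[0,0,0],0],[[0,0,0],[0,0,0],0]])

```text
time: 8.63
eef_pos: [0.4801, 0.0039, 0.189]
tool_rot: [[0.957, -0.027, 0.289], [-0.289, 0.011, 0.957], [-0.029, -1.0, 0.003]]
contact_force: [0.6, -0.0, -0.2]
width: 0.433
```

```bash
python3 -c "
from h import *
togo([.4884,.0509,.19],-17.1)"
```

```text
shift mm [-5.7 -0.7 47.4] turn [-0.15  0.29 -1.65] pos [0.4801 0.0039 0.189 ] F [ 0.6 -0.  -0.2] w 0.433 t 8.63
```

Request:
apply_moves(series=[[[-2,-3,14],[0,0,-0.8],0],[[-2,-2,14],[0,0,-0.5],0],[[-1,0,10],[0,0,-0.3],0],[[0,0,5],[0,0,0],0],[[0,0,0],[0,0,0],0],[[0,0,0],[0,0,0],0]])

```text
time: 9.13
eef_pos: [0.4842, 0.0451, 0.188]
tool_rot: [[0.956, -0.01, 0.293], [-0.293, 0.001, 0.956], [-0.009, -1.0, -0.002]]
contact_force: [-0.0, 0.6, -0.7]
width: 0.433
```

```bash
python3 -c "
from h import *
togo([.4884,.0509,.19],-17.1)"
```

```text
shift mm [ 2.3 -2.   6.7] turn [ 0.11  0.05 -0.54] pos [0.4842 0.0451 0.188 ] F [-0.   0.6 -0.7] w 0.433 t 9.13
```

Request:
apply_moves(series=[[[1.5,0,4],[0,0,-0.3],0],[[0.8,0,2],[0,0,-0.2],0],[[0,0,0],[0,0,0],0],[[0,0,0],[0,0,0],0]])

```text
time: 9.47
eef_pos: [0.4889, 0.0485, 0.1873]
tool_rot: [[0.955, -0.001, 0.296], [-0.296, -0.003, 0.955], [-0.001, -1.0, -0.003]]
contact_force: [-0.2, -0.5, -0.2]
width: 0.432
```

```bash
cat >> h.py <<'E'
BX=np.array([.9558,-.294,0]);BY=np.array([.294,.9558,0]);BC=np.array([.4875,.0478,0])
def bed(P): return np.stack([(P-BC)@BX*1000,(P-BC)@BY*1000,P[...,2]*1000],-1)
E
python3 - <<'E'
from h import *
togo([.4884,.0509,.19],-17.1)
cap('wrist','w2'); W,im=cloud('w2'); B=bed(W); print('tcp bed',bed(arm.read_state()['eef_pos']))
n=np.isfinite(B[...,0])
st=n&(abs(B[...,0])<15)&(B[...,2]>20)&(B[...,2]<92)&(abs(B[...,1]-(11.5+.25*(B[...,2]-12.5)))<5)
print('stop',st.sum(), np.polyfit(B[st][:,2]-12.5,B[st][:,1],1) if st.sum()>5 else '')
C=im.astype(int)
for zz in range(105,220,8):
    k=n&(abs(B[...,2]-zz)<4)&(abs(B[...,1])<30)&(abs(B[...,0])<35)
    if k.sum()>5: print(zz,k.sum(),np.percentile(B[k][:,0],[1,99]).round(1),np.percentile(B[k][:,1],[5,50,95]).round(1),C[k].mean(0).astype(int))
tp=n&(B[...,2]>90)&(B[...,2]<100)&(B[...,1]>20)&(B[...,1]<60)
print(np.percentile(B[tp][:,0],[2,98]))
E
```

```text
shift mm [-1.2 -2.7  2.2] turn [ 0.18 -0.13 -0.03] pos [0.4889 0.0485 0.1873] F [-0.2 -0.5 -0.2] w 0.432 t 9.47
tcp bed [  1.13978699   1.03464225 187.34333784]
stop 181 [ 0.25065661 11.69557708]
121 99 [-21.1  23.4] [4.9 5.2 5.5] [83 69 51]
129 181 [-21.4  23.4] [5.  5.3 5.6] [84 69 51]
137 191 [-21.5  23.8] [4.9 5.3 5.6] [84 69 51]
145 205 [-21.7  23.4] [5.  5.3 5.7] [84 69 51]
153 247 [-21.5  23.3] [5.  5.4 5.7] [83 69 51]
161 275 [-21.9  23.2] [5.1 5.4 5.7] [83 69 51]
169 300 [-22.1  23. ] [5.1 5.5 5.8] [84 69 51]
177 344 [-22.1  22.9] [5.  5.5 5.8] [84 69 51]
185 399 [-21.9  22.7] [5.1 5.5 5.9] [83 69 51]
193 406 [-20.3  20.4] [5.1 5.5 5.9] [82 68 50]
201 429 [-18.5  18.7] [5.2 5.6 6. ] [82 68 49]
209 708 [-29.1  29.4] [ 5.   5.8 13.1] [76 65 51]
217 1959 [-30.7  30.8] [-3.8  2.6 13. ] [80 68 53]
[-18.42975476  18.99610797]
```

View pics/w2.png

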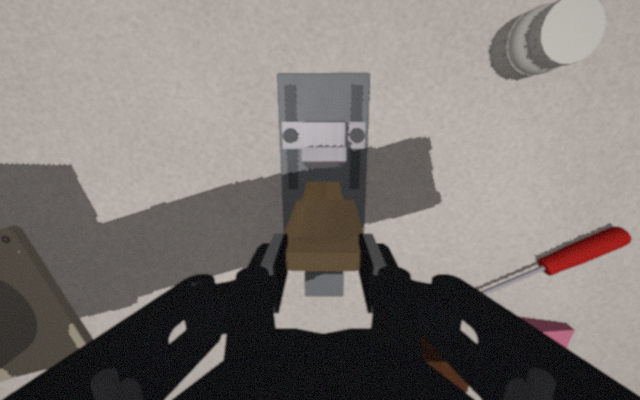

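The wrist view shows the packer at (323,225) held upright over the gap, with the stop at (324,140). The packer's front face is at bed y = 5.3, so I shift about 3.3 mm towards the stop and lower.

Request:
apply_moves(series=[[[-1,0,2],[0.1,0,0],0],[[-0.5,8,1.5],[0.1,0,0],0],[[0,12,0],[0,0,0],0],[[0,12,0],[0,0,0],0],[[0,8,0],[0,0,0],0],[[0,3,0],[0,0,0],0],[[0,0,0],[0,0,0],0]])

```text
time: 10.1
eef_pos: [0.4889, 0.0526, 0.1417]
tool_rot: [[0.955, 0.002, 0.297], [-0.297, 0.001, 0.955], [0.001, -1.0, 0.002]]
contact_force: [-1.0, 0.3, -0.6]
width: 0.434
```

```bash
python3 -c "
from h import *
togo([.4891,.0518,.083],-17.1)"
```

```text
shift mm [ 0.4 58.7 -0.8] turn [-0.09 -0.17  0.07] pos [0.4889 0.0526 0.1417] F [-1.   0.3 -0.6] w 0.434 t 10.1
```

Request:
apply_moves(series=[[[0.3,8,-0.5],[0,0,0],0],[[0,10,0],[0,0,0],0],[[0,10,0],[0,0,0],0],[[0,6,0],[0,0,0],0],[[0,2,0],[0,0,0],0],[[0,0,0],[0,0,0],0]])

```text
time: 10.6
eef_pos: [0.4895, 0.052, 0.1023]
tool_rot: [[0.955, 0.002, 0.297], [-0.297, 0.001, 0.955], [0.002, -1.0, 0.002]]
contact_force: [0.0, 0.2, -0.6]
width: 0.437
```

```bash
python3 -c "
from h import *
togo([.4891,.0518,.083],-17.1)"
```

```text
shift mm [-0.4 19.3 -0.3] turn [-0.1  -0.17  0.11] pos [0.4895 0.052  0.1023] F [ 0.   0.2 -0.6] w 0.437 t 10.6
```

Request:
apply_moves(series=[[[-0.2,6,-0.2],[0,0,0],0],[[0,6,0],[0,0,0],0],[[0,4,0],[0,0,0],0],[[0,2,0],[0,0,0],0],[[0,1,0],[0,0,0],0],[[0,1,0],[0,0,0],0]])

```text
time: 11.1
eef_pos: [0.4901, 0.0519, 0.0808]
tool_rot: [[0.955, 0.004, 0.297], [-0.297, 0.001, 0.955], [0.003, -1.0, 0.002]]
contact_force: [-0.4, -0.9, 1.0]
width: 0.437
```

```bash
python3 -c "
from h import *
togo([.4891,.0518,.083],-17.1)"
```

```text
shift mm [-0.9 -2.2 -0.3] turn [-0.12 -0.17  0.18] pos [0.4901 0.0519 0.0808] F [-0.4 -0.9  1. ] w 0.437 t 11.1
```

Request:
apply_moves(series=[[[0,1,0],[0,0,0.1],0],[[0,1,0],[0,0,0],0],[[0,1,0],[0,0,0],0]])

```text
time: 11.35
eef_pos: [0.4911, 0.0524, 0.0805]
tool_rot: [[0.955, 0.003, 0.297], [-0.297, 0.003, 0.955], [0.002, -1.0, 0.004]]
contact_force: [-2.0, -0.0, 7.4]
width: 0.435
```

It is on the plate (7 N up). Release and rise.

Request:
apply_moves(series=[[[0,-0.5,0],[0,0,0],0.5],[[0,0,0],[0,0,0],0.8],[[0,0,0],[0,0,0],0.9],[[0,0,0],[0,0,0],0.9],[[0,0,0],[0,0,0],0.9],[[0,-5,0],[0,0,0],0.9],[[0,-10,0],[0,0,0],0.9],[[0,-20,0],[0,0,0],0.9]])

```text
time: 12.02
eef_pos: [0.488, 0.0523, 0.1145]
tool_rot: [[0.955, -0.003, 0.297], [-0.297, 0.003, 0.955], [-0.004, -1.0, 0.002]]
contact_force: [-0.2, -0.4, 0.0]
width: 0.902
```

Request:
apply_moves(series=[[[0,-30,0],[0,0,0],1],[[0,-35,0],[0,0,0],1],[[0,-35,0],[0,0,0],1],[[0,-20,0],[0,0,0],1],[[0,0,0],[0,0,0],1],[[0,0,0],[0,0,0],1]])

```text
time: 12.52
eef_pos: [0.4894, 0.0518, 0.2482]
tool_rot: [[0.955, 0.004, 0.297], [-0.297, 0.003, 0.955], [0.003, -1.0, 0.004]]
contact_force: [-0.1, 0.3, -1.4]
width: 1.0
```

```bash
python3 - <<'E'
from h import *
togo([.4884,.0509,.19],-17.1)
cap('wrist','w3'); W,im=cloud('w3'); B=bed(W); C=im.astype(int)
v=np.where((abs(B[...,0])<15)&(B[...,1]>-110)&(B[...,1]<70),1,0)
last=None
for r in range(400):
    s=v[r]>0
    if s.sum()>5: print(r,np.median(B[r][s],0).round(1),C[r][s].mean(0).astype(int))
k=(B[...,2]>100)&(B[...,2]<110)&(abs(B[...,1])<15)&(abs(B[...,0])<30); print('packer top',k.sum(),np.percentile(B[k],[2,50,98],axis=0).round(1) if k.sum() else '')
E
```

```text
shift mm [-0.9 58.2 -1.4] turn [-0.23 -0.16  0.17] pos [0.4894 0.0518 0.2482] F [-0.1  0.3 -1.4] w 1.0 t 12.52
120 [ 0.6 69.5 12.9] [111 114 116]
121 [ 0.6 68.2 12.9] [112 114 117]
122 [-0.  67.  12.9] [110 112 116]
123 [-0.  65.7 12.8] [104 106 108]
124 [-1.3 64.7 26.9] [109 107 110]
125 [ 0.4 64.8 76.9] [140 136 140]
126 [-0.1 63.8 78.3] [167 162 167]
127 [ 1.  62.7 78.1] [174 169 173]
128 [-0.1 61.6 78. ] [175 170 174]
129 [ 0.4 60.5 77.6] [174 169 173]
130 [ 0.4 59.5 77.8] [174 169 173]
131 [ 0.4 58.4 77.9] [174 169 173]
132 [ 0.4 57.3 77.7] [174 169 173]
133 [ 0.4 56.2 77.8] [174 169 173]
134 [ 0.4 55.1 77.5] [173 168 172]
135 [ 0.4 54.1 77.6] [173 168 172]
136 [ 0.4 53.  78.1] [173 168 172]
137 [ 0.4 51.9 77.9] [173 168 172]
138 [ 0.4 50.8 78. ] [172 167 171]
139 [ 0.4 49.7 78.1] [173 168 172]
140 [ 0.4 48.6 77.8] [172 167 171]
141 [ 0.4 47.5 78.1] [172 167 171]
142 [ 0.4 46.4 78.2] [170 165 169]
143 [ 0.4 45.3 77.9] [161 156 160]
144 [ 0.4 44.2 77.8] [141 137 141]
145 [ 0.3 44.6 94.4] [137 133 137]
146 [-0.2 43.7 95.5] [150 146 150]
147 [-0.2 42.6 95.2] [157 152 157]
148 [-0.2
[... 6648 characters left out ...]
+01 3.567e+02] [13 14 16]
387 [2.000e-01 2.310e+01 3.622e+02] [15 16 16]
388 [ -0.   23.2 362.6] [15 15 16]
389 [2.000e-01 1.980e+01 3.598e+02] [15 15 16]
390 [1.00e-01 2.33e+01 3.63e+02] [15 15 16]
391 [2.000e-01 2.350e+01 3.634e+02] [14 14 16]
392 [1.000e-01 2.360e+01 3.638e+02] [14 15 15]
393 [2.000e-01 2.340e+01 3.638e+02] [15 15 16]
394 [1.000e-01 2.360e+01 3.641e+02] [15 15 17]
395 [2.000e-01 2.350e+01 3.643e+02] [15 15 16]
396 [1.000e-01 2.350e+01 3.645e+02] [14 15 16]
397 [2.000e-01 2.340e+01 3.646e+02] [14 14 15]
398 [2.000e-01 2.360e+01 3.649e+02] [14 15 16]
399 [1.000e-01 2.340e+01 3.649e+02] [15 15 16]
packer top 389 [[-16.8   0.7 100.5]
 [  2.3   6.3 107.7]
 [ 21.5  10.3 109.2]]
```

The packer stands upright on the plate in the gap (front face at bed y = 10.1 over its whole height, half face at −4, stop foot at 11.5). Next is the wedge: look from above, then grasp.

Request:
apply_moves(series=[[[8,-3,-18],[0,0,0],1],[[15,-6,-34],[0,0,0],1],[[15,-6,-35],[0,0,0],1],[[15,-6,-35],[0,0,0],1],[[15,-6,-35],[0,0,0],1],[[15,-6,-35],[0,0,0],1],[[15,-6,-35],[0,0,0],1],[[11,-4,-25],[0,0,0],1]])

```text
time: 13.23
eef_pos: [0.5129, -0.2242, 0.2779]
tool_rot: [[0.959, -0.016, 0.284], [-0.284, 0.013, 0.959], [-0.019, -1.0, 0.008]]
contact_force: [1.2, -0.8, 0.4]
width: 0.999
```

Request:
apply_moves(series=[[[5,0,-10],[0,0,0],1],[[0,0,0],[0,0,0],1],[[0,0,0],[0,0,0],1]])

```text
time: 13.48
eef_pos: [0.5133, -0.2403, 0.273]
tool_rot: [[0.956, -0.022, 0.292], [-0.292, 0.016, 0.956], [-0.026, -1.0, 0.009]]
contact_force: [-0.1, 0.1, 0.7]
width: 1.005
```

```bash
python3 - <<'E'
from h import *
cap('wrist','w4')
W,im=cloud('w4'); C=im.astype(int)
k=(W[...,2]>.094)&(W[...,2]<.112)&(abs(W[...,0]-.53)<.07)&(W[...,1]<-.13)&(W[...,1]>-.33)
n,l,st,ce=cv2.connectedComponentsWithStats(k.astype(np.uint8))
for q in range(1,n):
    if st[q,4]<30: continue
    p=W[l==q]; r=cv2.minAreaRect((p[:,:2]*1000).astype(np.float32)); print(st[q],np.round(r[0],1),np.round(r[1],1),round(r[2],1),np.median(p[:,2]).round(4), C[l==q].mean(0).astype(int))
togo([.5,-.25,.29],-16.6)
a=np.radians(-16.7);X=np.array([np.cos(a),np.sin(a)]);Y=np.array([-np.sin(a),np.cos(a)])
D=W[...,:2]-[.5358,-.2307]; rx=D@X*1000; ry=D@Y*1000
for r in range(0,170,3):
    s=(abs(rx[r])<20)&(abs(ry[r])<120)&(W[r,:,2]>.03)&(W[r,:,2]<.12)
    if s.sum()>5: print(r,np.median(ry[r][s]).round(1),(np.median(W[r,:,2][s])*1000).round(1))
E
```

```text
[ 320   99   50   35 1731] [ 551.2 -178. ] [36.2 53.7] 73.1 0.1015 [72 44 29]
[327 161  35  10 343] [ 536.1 -230.5] [10.3 39.6] 73.5 0.1017 [85 70 52]
[326 186  34  10 326] [ 526.1 -258.6] [ 9.9 39.1] 73.4 0.1016 [86 71 52]
shift mm [-10.  -17.2 -13.5] turn [-0.52 -0.32 -1.5 ] pos [ 0.5131 -0.2397  0.2727] F [ 0.6 -0.5 -0.5] w 1.003 t 13.53
93 84.1 35.8
96 80.4 35.8
99 72.9 98.9
102 69.7 99.7
105 66.6 100.2
108 63.4 100.5
111 60.3 101.6
114 57.2 101.6
117 54.0 101.8
120 50.8 101.8
123 47.7 102.1
126 44.4 101.9
129 41.3 102.3
132 38.0 102.1
135 31.8 45.8
138 28.0 46.3
141 24.1 46.1
144 20.3 46.1
147 16.4 45.6
150 12.4 45.7
153 8.6 46.1
156 5.2 50.9
159 5.2 80.3
162 4.7 101.7
165 1.3 101.9
168 -2.1 102.2
```

Request:
apply_moves(series=[[[4,0,12],[-0.3,-0.1,-0.8],1],[[5,10,20],[-0.2,-0.2,-0.4],1],[[4,20,18],[0,0,-0.3],1],[[2,30,8],[0,0,0],1],[[0,30,0],[0,0,0],1],[[0,20,0],[0,0,0],1],[[0,5,0],[0,0,0],1],[[0,0,0],[0,0,0],1]])

```text
time: 14.2
eef_pos: [0.545, -0.1668, 0.1544]
tool_rot: [[0.963, 0.005, 0.268], [-0.268, 0.004, 0.963], [0.004, -1.0, 0.005]]
contact_force: [0.7, -0.2, 0.3]
width: 1.001
```

```bash
python3 -c "
from h import *
togo([.5496,-.1833,.078],-16.7)"
```

```text
shift mm [  8.6  76.4 -15.1] turn [-0.3   1.13  0.2 ] pos [ 0.545  -0.1668  0.1544] F [ 0.7 -0.2  0.3] w 1.001 t 14.2
```

Request:
apply_moves(series=[[[4,3,-7],[-0.1,0.5,0.1],1],[[3,10,-5],[-0.1,0.4,0],1],[[1,8,-2],[0,0.1,0],1],[[0,2,0],[0,0,0],1],[[0,0,0],[0,0,0],1],[[0,0,0],[0,0,0],1]])

```text
time: 14.7
eef_pos: [0.5526, -0.1833, 0.1344]
tool_rot: [[0.958, 0.01, 0.285], [-0.285, -0.002, 0.959], [0.01, -1.0, 0.001]]
contact_force: [0.8, 0.1, -0.2]
width: 0.999
```

```bash
python3 -c "
from h import *
togo([.5496,-.1833,.078],-16.7)"
```

```text
shift mm [-3.4 56.4 -0.9] turn [-0.04  0.14  0.56] pos [ 0.5526 -0.1833  0.1344] F [ 0.8  0.1 -0.2] w 0.999 t 14.7
```

Request:
apply_moves(series=[[[-2,4,0],[0,0.1,0.4],1],[[-1,10,0],[0,0,0.2],1],[[-0.5,12,0],[0,0,0.1],1],[[0,10,0],[0,0,0],1],[[0,6,0],[0,0,0],1],[[0,3,0],[0,0,0],1],[[0,0,0],[0,0,0],1]])

```text
time: 15.28
eef_pos: [0.549, -0.1829, 0.085]
tool_rot: [[0.958, -0.003, 0.288], [-0.288, 0.002, 0.958], [-0.003, -1.0, 0.001]]
contact_force: [-0.2, -0.9, -0.5]
width: 1.002
```

```bash
python3 -c "
from h import *
togo([.5496,-.1833,.078],-16.7)"
```

```text
shift mm [ 0.8  7.  -0.2] turn [-0.04 -0.04 -0.18] pos [ 0.549  -0.1829  0.085 ] F [-0.2 -0.9 -0.5] w 1.002 t 15.28
```

Request:
apply_moves(series=[[[0.4,4,0],[0,0,-0.1],1],[[0.2,3,0],[0,0,0],1],[[0,1,0],[0,0,0],1],[[0,0,0],[0,0,0],0],[[0,0,0],[0,0,0],0],[[0,0,0],[0,0,0],0],[[0,0,0],[0,0,0],0],[[0,0,0],[0,0,0],0]])

```text
time: 15.95
eef_pos: [0.5509, -0.1834, 0.0775]
tool_rot: [[0.958, 0.002, 0.288], [-0.288, -0.0, 0.958], [0.002, -1.0, 0.0]]
contact_force: [-0.7, 0.5, -1.2]
width: 0.607
```

Request:
apply_moves(series=[[[0,0,0],[0,0,0],0],[[0,0,0],[0,0,0],0],[[0,0,0],[0,0,0],0]])

```text
time: 16.2
eef_pos: [0.5508, -0.1834, 0.0776]
tool_rot: [[0.958, 0.002, 0.288], [-0.288, -0.0, 0.958], [0.001, -1.0, 0.0]]
contact_force: [0.8, 0.5, -1.0]
width: 0.608
```

```bash
python3 -c "
from h import *
togo([.5496,-.1833,.078],-16.7)"
```

```text
shift mm [-1.2 -0.4 -0.2] turn [-0.02 -0.03  0.09] pos [ 0.5508 -0.1834  0.0776] F [ 0.8  0.5 -1. ] w 0.608 t 16.2
```

Request:
apply_moves(series=[[[0,-10,0],[0,0,0],0],[[0,-25,0],[0,0,0],0],[[0,-35,0],[0,0,0],0],[[0,-35,0],[0,0,0],0],[[0,-25,0],[0,0,0],0],[[0,-5,0],[0,0,0],0],[[0,0,0],[0,0,0],0],[[0,0,0],[0,0,0],0]])

```text
time: 16.87
eef_pos: [0.5494, -0.1828, 0.2198]
tool_rot: [[0.958, -0.0, 0.288], [-0.288, 0.001, 0.958], [-0.0, -1.0, 0.001]]
contact_force: [-0.1, -0.7, -0.9]
width: 0.607
```

Request:
apply_moves(series=[[[-8,0,15],[0,0,0],0],[[-16,-1,29],[0,0,0],0],[[-18,-1,32],[0,0,0],0],[[-18,-1,32],[0,0,0],0],[[-18,-1,32],[0,0,0],0],[[-16,-1,29],[0,0,0],0],[[-8,0,14],[0,0,0],0],[[0,0,0],[0,0,0],0]])

```text
time: 17.53
eef_pos: [0.491, 0.0337, 0.2095]
tool_rot: [[0.956, -0.026, 0.292], [-0.292, 0.008, 0.956], [-0.027, -1.0, -0.0]]
contact_force: [-0.5, -0.7, -0.7]
width: 0.606
```

```bash
python3 -c "
from h import *
togo([.4949,.0712,.20],-17.1)"
```

```text
shift mm [-7.   9.7 37. ] turn [ 0.01  0.1  -1.57] pos [0.491  0.0337 0.2095] F [-0.5 -0.7 -0.7] w 0.606 t 17.53
```

Request:
apply_moves(series=[[[-3,0,12],[0,0,-0.8],0],[[-3,0,12],[0,0,-0.5],0],[[-1,0,8],[0,0,-0.3],0],[[0,0,3],[0,0,0],0],[[0,0,0],[0,0,0],0],[[0,0,0],[0,0,0],0]])

```text
time: 18.03
eef_pos: [0.4874, 0.0714, 0.2009]
tool_rot: [[0.957, -0.015, 0.29], [-0.29, -0.002, 0.957], [-0.014, -1.0, -0.007]]
contact_force: [-0.1, 0.4, -0.0]
width: 0.607
```

```bash
python3 - <<'E'
from h import *
togo([.4949,.0712,.20],-17.1)
cap('wrist','w5'); W,im=cloud('w5'); B=bed(W); C=im.astype(int); print('tcp',bed(arm.read_state()['eef_pos']))
for f in ('side','scene'): cap(f,f+'2')
for n in ('w5','side2','scene2'):
    W,im=cloud(n); B=bed(W)
    print(n)
    for zz in range(124,250,12):
        k=(abs(B[...,2]-zz)<4)&(abs(B[...,1]-20)<40)&(abs(B[...,0])<35)
        if k.sum()>5: print(zz,k.sum(),np.percentile(B[k][:,0],[1,99]).round(1),np.percentile(B[k][:,1],[5,50,95]).round(1))
E
```

```text
shift mm [7.2 0.8 2. ] turn [ 0.38  0.26 -0.78] pos [0.4874 0.0714 0.2009] F [-0.1  0.4 -0. ] w 0.607 t 18.03
tcp [ -6.92989784  22.36267393 200.88052202]
w5
136 32 [-34.4   8.6] [21.2 21.4 21.6]
148 35 [-22.3  18.1] [26.4 26.7 26.9]
172 60 [-34.1  16.6] [31.2 31.5 31.8]
184 85 [-34.2  18.1] [35.  35.4 35.6]
196 91 [-34.   18.2] [38.4 38.8 39.1]
208 97 [-34.2  18.1] [41.5 41.8 42. ]
220 1236 [-34.5  19.1] [39.4 43.8 46.3]
232 479 [-34.8  31.3] [14.2 30.6 35. ]
244 609 [-34.7  31.5] [14.8 30.6 35.1]
side2
136 38 [-33.7  18.2] [5.2 6.9 9.1]
148 42 [-33.4  18.3] [4.4 7.2 9.7]
160 40 [-32.6  18.6] [4.7 7.4 9.7]
172 36 [-32.   17.7] [ 5.2  7.8 10.6]
184 38 [-30.2  19. ] [ 5.4  8.2 10.7]
196 37 [-33.8  19.3] [ 6.1  9.  11. ]
208 35 [-33.2  19.4] [ 5.4  9.3 11. ]
220 50 [-32.6  21.1] [ 6.9  9.8 42.2]
232 19 [-32.9  31.2] [12.2 18.2 26.4]
244 17 [-34.5  31.4] [10.7 13.3 30.7]
scene2
136 33 [-27.6  23.6] [ 2.4  4.7 14.2]
148 41 [-31.1  24.6] [ 2.3  5.5 19.1]
160 43 [-30.1  26. ] [ 2.8  6.3 22.1]
172 50 [-34.3  24.8] [ 3.   6.2 23.7]
184 48 [-32.9  25.5] [ 4.3  6.8 27.2]
196 50 [-31.1  22.9] [ 4.7  7.8 33.6]
208 54 [-31.5  24. ] [ 2.9  7.7 34.6]
220 67 [-32.3  28.8] [ 5.2 10.9 41.3]
232 34 [-33.4  34.7] [ 8.7 16.2 29.5]
244 35 [-33.9  34.8] [ 8.7 16.5 28.1]
```

The wedge is tilted about 1.9° in the grip (top towards the stop), so I correct it with a small tool turn, and also shift in x.

Request:
apply_moves(series=[[[4,0,1],[1,0.1,-0.5],0],[[3,0,1],[0.7,0.1,-0.3],0],[[1,0,1],[0.2,0,0],0],[[0,0,0],[0,0,0],0],[[0,0,0],[0,0,0],0]])

```text
time: 18.6
eef_pos: [0.4985, 0.0697, 0.202]
tool_rot: [[0.955, 0.013, 0.297], [-0.297, 0.028, 0.954], [0.004, -1.0, 0.031]]
contact_force: [0.2, -0.5, -0.0]
width: 0.607
```

```bash
cat > m.py <<'E'
from h import *
import sys
n=sys.argv[1]
togo([.4959,.0716,.20],-17.1); print('tcp',bed(np.array(arm.read_state()['eef_pos'])).round(1))
for c in ('side','wrist'):
    cap(c,c+n); W,im=cloud(c+n); B=bed(W); z0=arm.read_state()['eef_pos'][2]*1000
    print(c)
    for dz in (-64,-52,-40,-28,-16,-4,8):
        zz=z0+dz
        k=(abs(B[...,2]-zz)<4)&(abs(B[...,1]-20)<30)&(abs(B[...,0])<24)&(zz>110 if c=='side' else True)
        if k.sum()>5: print(round(zz),k.sum(),np.percentile(B[k][:,1],[5,50,95]).round(1))
E
python3 m.py 3
```

```text
shift mm [-3.  2.  1.] turn [-1.76 -0.2   0.26] pos [0.4985 0.0697 0.202 ] F [ 0.2 -0.5 -0. ] w 0.607 t 18.6
tcp [  4.   24.1 202. ]
side
138 29 [ 8.4 10.9 13.8]
150 30 [ 8.8 11.4 13.8]
162 32 [ 8.  10.8 13.1]
174 33 [ 8.2 10.6 14.1]
186 30 [ 8.  10.4 12.2]
198 32 [ 8.   9.8 12.1]
210 34 [ 8.1 10.7 13.6]
wrist
150 59 [29.9 30.2 30.5]
174 38 [34.2 34.4 34.8]
186 75 [37.3 37.7 38.1]
198 80 [40.3 40.7 41.1]
210 87 [42.8 43.2 43.5]
```

Request:
apply_moves(series=[[[-1.5,0,1],[-0.3,-0.1,0.1],0],[[-1,8,0.5],[-0.2,0,0.1],0],[[0,10,0],[0,0,0],0],[[0,8,0],[0,0,0],0],[[0,4,0],[0,0,0],0],[[0,0,0],[0,0,0],0],[[0,0,0],[0,0,0],0]])

```text
time: 19.28
eef_pos: [0.4952, 0.0736, 0.1675]
tool_rot: [[0.956, 0.004, 0.294], [-0.294, 0.02, 0.956], [-0.002, -1.0, 0.02]]
contact_force: [-0.4, 0.5, -0.7]
width: 0.608
```

```bash
python3 m.py 4; python3 - <<'E'
from h import *
a=cv2.imread('pics/wrist4.png')[60:300,200:450]; b=cv2.imread('pics/side4.png')[130:250,240:365]
cv2.imwrite('pics/v4.png',np.hstack([cv2.resize(a,(375,360)),cv2.resize(b,(375,360),interpolation=2)]))
E
```

```text
shift mm [  1.2 -32.5  -1. ] turn [-1.15 -0.   -0.11] pos [0.4952 0.0736 0.1675] F [-0.4  0.5 -0.7] w 0.608 t 19.28
tcp [ -0.2  26.9 167.5]
side
116 30 [10.6 12.9 15.1]
128 27 [ 9.7 12.9 17.2]
140 32 [11.6 13.7 16.3]
152 29 [10.3 13.4 17.1]
164 32 [10.9 13.7 15.8]
176 34 [10.6 12.9 15.2]
wrist
116 64 [32.1 32.4 32.6]
140 17 [36.8 36.8 37. ]
152 75 [39.9 40.2 40.6]
164 81 [42.9 43.3 43.6]
176 82 [45.7 45.9 46.2]
```

View pics/v4.png

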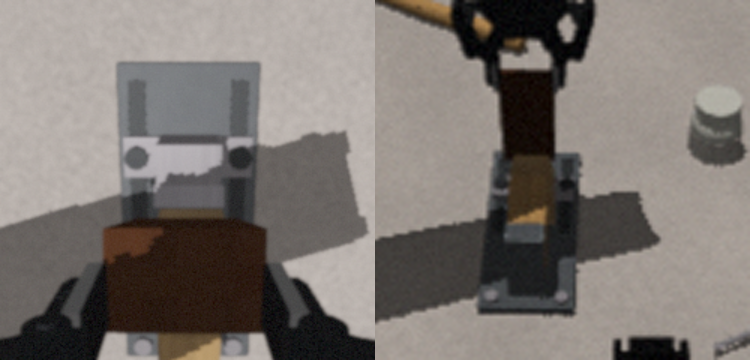

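The left view shows the wedge's sloping face with the stop at (190,155) and the packer edge just ahead of it. The right view shows the wedge upright above the gap, held by its width. The foot spans bed y of about 13.2–27.3, so it is clear on both sides. I lower it with a slight shift to −y.

Request:
apply_moves(series=[[[0,5,-0.5],[0,0,0],0],[[0,8,-0.5],[0,0,0],0],[[0,6,-0.5],[0,0,0],0],[[0,2,0],[0,0,0],0],[[0,0,0],[0,0,0],0]])

```text
time: 19.8
eef_pos: [0.4963, 0.0722, 0.1459]
tool_rot: [[0.956, 0.007, 0.294], [-0.294, 0.02, 0.955], [0.001, -1.0, 0.021]]
contact_force: [1.0, 0.3, -0.7]
width: 0.604
```

```bash
python3 m.py 5
```

```text
shift mm [ -0.1 -54.1   0.4] turn [-1.21 -0.02  0.08] pos [0.4963 0.0722 0.1459] F [ 1.   0.3 -0.7] w 0.604 t 19.8
tcp [  1.2  25.9 145.9]
side
118 32 [ 9.2 13.3 15.1]
130 30 [10.  12.8 14.6]
142 28 [10.1 11.7 14.7]
154 30 [ 8.8 11.7 14.6]
wrist
82 125 [41.2 45.3 49.3]
94 848 [31.6 38.4 44. ]
118 13 [35.9 35.9 36.1]
130 74 [39.  39.3 39.6]
142 81 [42.1 42.4 42.7]
154 80 [44.8 45.  45.4]
```

Request:
apply_moves(series=[[[0,3,-0.4],[0,0,0],0],[[0,4,-0.8],[0,0,0],0],[[0,4,-1],[0,0,0],0],[[0,3,-0.8],[0,0,0],0],[[0,1,0],[0,0,0],0]])

```text
time: 20.32
eef_pos: [0.4968, 0.0695, 0.1311]
tool_rot: [[0.956, 0.011, 0.294], [-0.294, 0.02, 0.956], [0.004, -1.0, 0.022]]
contact_force: [0.2, -0.4, -0.5]
width: 0.609
```

```bash
python3 m.py 6
```

```text
shift mm [ -1.2 -68.9   3.3] turn [-1.26 -0.01  0.24] pos [0.4968 0.0695 0.1311] F [ 0.2 -0.4 -0.5] w 0.609 t 20.32
tcp [  2.5  23.4 131.1]
side
115 31 [ 7.   9.9 12.4]
127 29 [ 7.   9.7 12.2]
139 30 [ 7.7  9.5 11.9]
wrist
79 615 [41.1 45.2 49.5]
91 114 [39.8 43.5 44.3]
103 14 [33.4 33.5 34.3]
115 76 [36.4 36.7 37.1]
127 81 [39.4 39.8 40.1]
139 82 [42.2 42.5 42.8]
```

Request:
apply_moves(series=[[[-0.5,3,-0.9],[0,0,-0.1],0],[[-0.5,3,-0.9],[0,0,-0.1],0],[[0,3,-0.9],[0,0,0],0],[[0,2,-0.6],[0,0,0],0]])

```text
time: 20.75
eef_pos: [0.4958, 0.0667, 0.1202]
tool_rot: [[0.956, 0.016, 0.294], [-0.294, 0.019, 0.956], [0.01, -1.0, 0.023]]
contact_force: [-0.1, -0.1, 0.0]
width: 0.606
```

```bash
python3 m.py 7
```

```text
shift mm [ -0.6 -79.7   6.5] turn [-1.3   0.    0.57] pos [0.4958 0.0667 0.1202] F [-0.1 -0.1  0. ] w 0.606 t 20.75
tcp [  2.4  20.6 120.2]
side
116 26 [4.5 6.3 8.7]
128 29 [4.  7.  9.4]
wrist
80 656 [41.4 45.6 49.4]
92 389 [36.9 42.5 44.6]
104 76 [33.8 34.  34.3]
116 80 [36.7 37.  37.3]
128 86 [39.3 39.6 39.9]
```

Request:
apply_moves(series=[[[-0.3,2,-0.5],[0,0,0.3],0],[[-0.3,2,-0.5],[0,0,0.2],0],[[0,2,-0.5],[0,0,0],0]])

```text
time: 21.1
eef_pos: [0.4953, 0.0656, 0.1142]
tool_rot: [[0.956, 0.008, 0.294], [-0.294, 0.022, 0.956], [0.001, -1.0, 0.023]]
contact_force: [0.5, 0.9, 0.7]
width: 0.609
```

Request:
apply_moves(series=[[[0,2,-0.5],[0,0,0],0],[[0,2,-0.5],[0,0,0],0]])

```text
time: 21.27
eef_pos: [0.4955, 0.0645, 0.1101]
tool_rot: [[0.956, 0.008, 0.294], [-0.294, 0.021, 0.956], [0.002, -1.0, 0.023]]
contact_force: [-0.9, 0.6, 2.6]
width: 0.608
```

Request:
apply_moves(series=[[[0,1.5,-0.3],[0,0,0],0],[[0,1.5,-0.3],[0,0,0],0]])

```text
time: 21.43
eef_pos: [0.4958, 0.0646, 0.1096]
tool_rot: [[0.956, 0.009, 0.293], [-0.294, 0.023, 0.956], [0.002, -1.0, 0.025]]
contact_force: [-5.4, 1.2, 15.0]
width: 0.609
```

Request:
apply_moves(series=[[[0,1.5,-0.2],[0,0,0],0],[[0,1.5,-0.2],[0,0,0],0]])

```text
time: 21.6
eef_pos: [0.4958, 0.0646, 0.1096]
tool_rot: [[0.956, 0.009, 0.293], [-0.294, 0.024, 0.956], [0.002, -1.0, 0.026]]
contact_force: [-4.1, 0.6, 10.3]
width: 0.608
```

```bash
python3 m.py 8
```

```text
shift mm [ -1.8 -90.2   9.1] turn [-1.48  0.03  0.1 ] pos [0.4958 0.0646 0.1096] F [-4.1  0.6 10.3] w 0.608 t 21.6
tcp [  3.   18.5 109.6]
side
118 30 [1.4 4.6 6.9]
wrist
82 503 [41.2 45.4 49.4]
94 1013 [34.5 39.7 44.3]
118 23 [37.1 37.2 37.3]
```

It is binding: TCP stopped at 0.1096 (foot about 25 mm above the plate). Press a little harder and hold.

Request:
apply_moves(series=[[[-0.3,2.5,0],[0,0,0],0],[[0,3,0],[0,0,0],0],[[0,3,0],[0,0,0],0]])

```text
time: 21.95
eef_pos: [0.4959, 0.0646, 0.1095]
tool_rot: [[0.956, 0.01, 0.293], [-0.294, 0.023, 0.956], [0.003, -1.0, 0.025]]
contact_force: [-6.8, -0.5, 21.2]
width: 0.607
```

Request:
apply_moves(series=[[[0,3,0],[0,0,0],0],[[0,3,0],[0,0,0],0]])

```text
time: 22.12
eef_pos: [0.4959, 0.0646, 0.1095]
tool_rot: [[0.956, 0.011, 0.293], [-0.294, 0.023, 0.956], [0.003, -1.0, 0.025]]
contact_force: [-5.9, -0.8, 20.0]
width: 0.609
```

```bash
python3 m.py 9; python3 - <<'E'
from h import *
cap('scene','scene9')
a=cv2.imread('pics/scene9.png')[150:230,235:335]; b=cv2.imread('pics/side9.png')[150:240,250:350]
cv2.imwrite('pics/v9.png',np.hstack([cv2.resize(a,(400,360),interpolation=2),cv2.resize(b,(400,360),interpolation=2)]))
for f in ('scene9','side9'):
    W,im=cloud(f);B=bed(W);C=im.astype(int)
    k=(abs(B[...,0])<15)&(B[...,2]>88)&(B[...,2]<95.5)&(C[...,0]-C[...,2]>20)&(B[...,1]>-80)&(B[...,1]<5)
    print(f,k.sum(),np.percentile(B[k][:,1],[1,99]).round(1))
    for x in range(-76,14,2):
        s=(abs(B[...,0])<14)&(abs(B[...,1]-x)<1)&(B[...,2]>80)&(B[...,2]<120)
        if s.sum(): print(x,np.median(B[s][:,2]).round(0),end=' ; ')
print(arm.read_state()['contact_force'])
E
```

```text
shift mm [ -1.7 -90.3   9. ] turn [-1.43  0.03  0.2 ] pos [0.4959 0.0646 0.1095] F [-5.9 -0.8 20. ] w 0.609 t 22.12
tcp [  3.1  18.5 109.5]
side
117 28 [1.4 4.3 6.7]
wrist
81 547 [41.2 45.4 49.4]
93 977 [34.6 40.  44.3]
scene9 115 [-73.4  -5. ]
-74 92.0 ; -72 92.0 ; -70 91.0 ; -68 92.0 ; -66 91.0 ; -64 92.0 ; -62 93.0 ; -60 91.0 ; -58 92.0 ; -56 92.0 ; -54 90.0 ; -52 91.0 ; -50 92.0 ; -46 90.0 ; -44 91.0 ; -42 83.0 ; -40 89.0 ; -38 88.0 ; -36 92.0 ; -34 91.0 ; -32 88.0 ; -30 92.0 ; -28 90.0 ; -26 92.0 ; -24 91.0 ; -22 93.0 ; -20 92.0 ; -18 89.0 ; -16 93.0 ; -14 91.0 ; -12 91.0 ; -10 99.0 ; -8 92.0 ; -6 100.0 ; -4 102.0 ; -2 106.0 ; 0 107.0 ; 2 112.0 ; 4 115.0 ; 6 112.0 ; side9 133 [-73.7  -3.8]
-76 98.0 ; -74 95.0 ; -72 93.0 ; -70 93.0 ; -68 93.0 ; -66 92.0 ; -64 94.0 ; -62 92.0 ; -60 94.0 ; -58 92.0 ; -56 93.0 ; -54 92.0 ; -52 94.0 ; -50 92.0 ; -48 90.0 ; -46 92.0 ; -44 94.0 ; -40 92.0 ; -38 92.0 ; -36 94.0 ; -34 88.0 ; -32 88.0 ; -30 92.0 ; -28 91.0 ; -26 92.0 ; -24 91.0 ; -22 94.0 ; -20 92.0 ; -18 93.0 ; -16 92.0 ; -14 94.0 ; -12 92.0 ; -10 94.0 ; -8 96.0 ; -6 100.0 ; -4 106.0 ; -2 103.0 ; 0 108.0 ; 2 116.0 ; 4 111.0 ; 6 112.0 ; 8 114.0 ; [-7.18583512 -1.79444919 20.23246325]
```

View pics/v9.png

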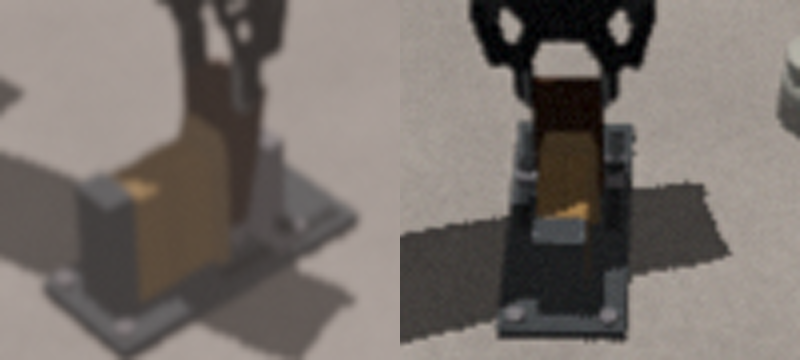

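The left view shows cheek, halves, packer and wedge closed up against the stop, with no visible joint gap. The right view shows the wedge upright in the grip. The push is steady at 20 N and the wedge does not move. I hand in while holding.

```bash
python3 -c "
from h import *
togo([.4959,.0646,.1095],-17.1); print(arm.finish_job())"
```

```text
shift mm [-0. -0.  0.] turn [-1.44  0.03  0.2 ] pos [0.4959 0.0646 0.1095] F [-7.2 -1.8 20.2] w 0.606 t 22.27
the job is handed in; nothing more can be done
None
```

I handed the job in at 22.3 s of robot time, with the wedge still gripped and pushed down; no verdict is reported. I took packer1 from the rack and stood it on the plate in the gap. One packer was enough, because the gap was about 17 mm. I then drove the dark wedge down between the packer and the stop, sloping face to the stop, until it bound.

**Last checks**
- **Wedge:** its foot was about 25 mm above the plate, where I predicted 27 mm. It stayed still under a steady downward push of about 20 N, with the fingers stopped on it. The tool was leaning about 1.4°, deliberately, to cancel a small tilt of the wedge in the grip.
- **Joint:** the wedge's upright face sat at bed y of about 4.3 mm, which is where a closed joint puts it. The pictures show no gap between the halves. I had no direct reading of the force in the joint.
- **Disagreement:** there was a sideways reading of about 7 N at the wrist. I put this down to friction from small sideways corrections, but did not confirm it.
- **Bystanders:** I never moved near the hammer, glue jar or screwdriver, but did not measure them again at the end.

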